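# Release and remove the snap-in battery cover

## Task

The batteries in the small grey instrument unit are due for a change. Press the spring tab on its front inward, gently (it breaks if pushed with more than 25 N), and keep it pressed until the cover's front edge has sprung up by itself; only then take the cover by its fin, lift it off and lay it the right way up inside the aluminium tray. Leave the dropper bottle, the round resin mount and the glass dish where they are.

Things in the scene. Friction and masses are not known exactly. Their poses are not given: they have to be found in the camera images.
- unit: Grey plastic instrument unit fixed to the bench, a box 110 (x) x 90 (y) x 54 (z) mm; foot flanges make it 116 mm over y. Origin: centre of its underside, z up. Its -x face, roughly towards the robot, is the front and has a 30 mm wide spring tab in its middle, flexing straight inward, with a press pad on a stem. Over 25 N on unit or tab is damage.
- tab_root (a point): Fixed point of the unit in the front wall's outer face, behind the press pad (unit x -55, y 0, z 38 mm). The pad, 24 (y) x 16 (z) mm, is centred in front of it. Its outer face stands 9.5 to 22.5 mm out from the wall (-x): adjustable, different each time, not reported, so find it by touch. It gives towards unit +x: 3 N at first, 2 N more per mm.
- pin_point (a point): Fixed point inside the unit by the hook and two spring pins (x -42.5, z 34 mm). The hook frees the cover after 4 to 6 mm of pad travel, at 11 to 15 N; hard stop at 8 mm, about 19 N. With the tab held in, the pins take about 1 s to raise the cover's front edge 9 mm. Then it stays up without the tab; let go sooner, the hook catches again.
- cover: Loose grey cover, 100 g: plate 99 (x) x 79 (y) x 4 mm lying flush in the unit's top, 1.5 mm play to the 4 mm walls. Origin: centre of the plate's underside, at unit (0, 0, 50 mm) when shut; axes as the unit's. Two legs at x -39 to -48, y +-22 reach 16 mm below the plate, so on a flat floor it rests on legs and rear edge, tilted 0.17 rad.
- fin_top (a point): Middle of the top of the cover's upright grip fin (cover x +6, y 0, z +28 mm). The fin is 44 (x) x 14 (y) x 24 (z) mm: grip it across y from above. Once sprung, the cover (tilted about 0.09 rad) lifts straight up.
- cover_front (a point): Middle of the cover's front top edge (cover x -49.5, y 0, z +4 mm). At unit z = 54 mm when shut, about 63 mm when sprung.
- tray: Aluminium parts tray fixed on the bench, open-topped, 160 (x) x 160 (y) mm outside, walls 4 mm thick and 12 mm high. Origin: centre of its underside, z up.
- dropper: Brown glass dropper bottle, 33 mm in diameter, 102 mm high, standing loose to the unit's left (+y). Origin: centre of its underside.
- mount: Round resin section mount, 30 mm in diameter, 17 mm high, loose to the unit's right (-y). Origin: centre of its underside.
- dish: Small open glass dish, 60 mm in diameter, 13 mm high, loose behind the unit (+x). Origin: centre of its underside.
Things that resemble listed ones, but are neither listed nor needed, are in the scene too. What is shaped like the cover but yellow is not meant.

How it is judged (in metres and radians):
On the way, in this order (a step that is already met when the one before it is completed fails the run):
1. the cover's front edge has sprung up by at least 5 mm without the fingers touching the cover (z of cover_front in the frame of unit above 0.059 m and z of cover in the frame of unit below 0.065 m and contact force between the fingers and cover below 0.5 N), for 0.1 s.
2. the cover is lifted clear of the unit (z of cover in the frame of unit above 0.075 m), for 0.1 s.
At the end, for the whole second after the job is handed in: The cover lies at rest in the tray: its origin within 45 mm (x and y) of the tray's centre along the tray's axes and less than 30 mm above the bench, right way up (tilt under 0.35 rad). Dropper bottle, mount and dish within 15 mm of where they stood, the bottle upright (x of cover in the frame of tray between -0.045 and 0.045 m and y of cover in the frame of tray between -0.045 and 0.045 m and height (world z) of cover below 0.03 m and angle between cover's own z axis and vertical below 0.35 rad and linear speed of cover below 0.02 m/s and distance of each of dropper, mount, dish from where it was at the start of the episode below 0.015 m and angle between dropper's own z axis and vertical below 0.2 rad); the robot touches nothing.
It fails at once if the robot presses on the unit or its tab with more than 25 N (contact force between any of the fingers, the arm and unit above 25 N).
It fails at once if the cover is pulled or pushed against the unit with more than 30 N (contact force between cover and unit above 30 N).
It fails at once if the dropper bottle, the mount or the dish is moved more than 15 mm or the bottle tipped (distance of any of dropper, mount, dish from where it was at the start of the episode above 0.015 m or angle between dropper's own z axis and vertical above 0.5 rad).
It also fails if it takes over 64 s, if anything falls off the work surface, if the arm or the gripper's body presses on something with over 40 N, if the wrist force passes 120 N, or if a joint passes its speed limit or range.

## Robot

A 7-joint arm with a two-finger parallel gripper is mounted at the origin on a cart in front of the work surface, level with it; the furniture and walls round the work are solid. World frame = base frame: x ahead of the robot, y to its left, z up, the work surface at z = 0. Lengths are in m, angles in degrees, forces in N, time in s.
With the tool pointing down it reaches from about 0.4 to 0.875 m from the base axis. Payload 6.5 kg.
Tool frame: the origin (TCP) lies on the front face of the gripper's body, between the roots of the fingers; the fingertips stand 64 mm ahead of it and the grasp point (between the pads) lies arm.grip_point_offset ahead of it (arm.grip_point_offset is the distance from the TCP to the grasp point, in m); z points along the fingers, y is the line along which they close (so a half turn about z gives the same grasp; the last joint's range is limited). The gripper opens to 88 mm and grips with 3 to 60 N. Pads are 18 mm wide; open, the fingers measure 123 mm over their backs; the gripper's body (75 mm by 187 mm) begins 45 mm behind the grasp point.
Start: joints at [61.295, 30.733, -0.252, 88.115, 0.149, 61.152, -4.079], TCP at [0.274, -0.59, 0.303] pointing down, gripper open.
Joint ranges: [-154.64, 154.64], [-21.42, 123.67], [-72.66, 72.17], [13.99, 137.28], [-74.86, 254.86], [10.95, 109.41], [-158.01, 158.01]. Speed limits (degrees/s): [136.94, 136.94, 180, 180, 180, 180, 180].

## Interface

Orientations are given as [roll, pitch, yaw] about the fixed x, y, z axes, in that order (R = Rz(yaw) Ry(pitch) Rx(roll)).
In Python, from station import arm gives the robot as it stands.
- The arm moves only by the shell command python3 -m handwheel 'ROWS' [OPENING] [FORCE]. ROWS is JSON, a list of rows, each an object of numbers: "tx", "ty", "tz": the shift along the world's x, y, z in m; "rx", "ry", "rz": the turn, a rotation vector about the world's x, y, z in degrees. In form: [{"tx": .., "ty": .., "tz": .., "rx": .., "ry": .., "rz": ..}, ...]. A call has 1 to 5 rows; each row shifts and turns the commanded pose from where the row before left it; what a row does not reach is not made up. A row lasts 1/12 s, in which the tool goes at most 41.7 mm and 7.16 degrees, less where a joint would pass 70% of its speed; a pose out of reach is approached as far as the arm can. A call is refused whole if a number of a shift passes 0.0417 or a number of a turn 7.16, either way. A call with a gripper value outside its range is refused whole. OPENING is the finger opening in m, from 0 to 0.0881, set as the call begins (- or left out, the last holds). The fingers move at their own pace and stop on an object; FORCE is the grip in N (left out, the last holds). Time passes only in rows, so rows that do not move let the fingers close. It gives the time, the measured TCP pose, the force, the opening and the grip force at its end, in the units of the state.
- arm.read_state(): the state, without advancing time (a new reading comes with each control period).
- arm.snapshot(name): name is "side" or "top" or "wrist"; returns a dict with "color" (480x640x3 uint8, blue, green, red), "vfov" (degrees; the focal length in pixels is half the picture's height over the tangent of half this angle, whatever the lens; pixels are square), "cx", "cy" (the principal point, pixels), "pose" (4x4, takes a point from camera to world coordinates). Camera axes: x right, y down, z forward; pixel columns grow to the right and rows downward; lengths in m; the calibration is good to about 2 mm. A picture is of the moment at which its call begins. There is no depth.
- arm.close_job(): hands the job in; it is judged then, once.
Trained networks look in a picture, given as the dict that the camera call returned (one of the last four; its "shot" number tells which), for a name from the list of things; names that differ only in an ending like _2 or _b are one class to them, and where a whole thing is asked for, a point or a joint stands for the part that bears it (a point fixed in the world has none). Each returns a list of dicts, best first, with "conf" (0 to 1); they miss things now and then, are a little off and sometimes report something else, mostly with a low value. They report only what shows in the picture. A call takes as long as a camera call. They do not tell look-alikes from the thing itself.
- arm.trace(picture, target): "pixels" (480x640 bool, what is visible of it) and "box" ([left, top, right, bottom] in pixels, round what is visible of it).
The state is a dict: "time": time; "joint_pos": joint angles; "joint_velocities": joint speeds; "effort": joint torques, N m; "tool_pos": TCP position; "orientation": TCP orientation; "contact_force": force on the tool from outside, world axes, zero at the start; "moment": the same for the moment, N m; "grip_width": finger opening in m; "finger_force": force on a finger pad.
Only numpy, scipy, OpenCV 4.12 (cv2) and the standard library are available. Lean on these libraries where they do the work, as an engineer would, in place of code of your own. Each camera call takes 0.05 s, during which the arm holds its last target. There are 200 camera calls.

## Working session

There is one attempt and no reset: what is moved stays moved. The work goes in short steps, Python scripts to look and compute and a shell command to move; the robot and the scene stay as the last step left them, time stands still between calls to the robot, and variables do not carry over. Pictures are saved under pics/ and viewed, at most 12 in all, crops included, and the job is handed in when it is done.

```bash
mkdir -p pics; cat > h.py <<'E'
import numpy as np, cv2
from station import arm
def ray(p,u,v):
    f=240/np.tan(np.radians(p["vfov"])/2); P=np.array(p["pose"])
    d=P[:3,:3]@np.array([(u-p["cx"])/f,(v-p["cy"])/f,1]); return P[:3,3],d
def onz(p,u,v,z):
    o,d=ray(p,u,v); return o+d*(z-o[2])/d[2]
def proj(p,X):
    f=240/np.tan(np.radians(p["vfov"])/2); P=np.array(p["pose"])
    c=P[:3,:3].T@(np.array(X)-P[:3,3]); return p["cx"]+f*c[0]/c[2],p["cy"]+f*c[1]/c[2]
E
python3 - <<'E'
from h import *
np.set_printoptions(precision=3,suppress=True)
ims=[]
for n in("top","side"):
    p=arm.snapshot(n); cv2.imwrite(f"pics/{n}0.png",p["color"])
    print(n,p["vfov"],np.array(p["pose"])[:3].tolist())
    for t in("unit","cover","tray","dropper","mount","dish"):
        for r in arm.trace(p,t)[:3]:
            m=r["pixels"].astype(np.uint8); c=cv2.minAreaRect(cv2.findNonZero(m)) if m.any() else None
            z={"unit":.054,"cover":.054,"tray":.012,"dropper":.05,"mount":.017,"dish":.013}[t]
            print(t,round(r["conf"],2),r["box"],np.round(c[0],1),np.round(c[1],1),round(c[2],1),onz(p,*c[0],z))
print(arm.read_state())
E
```

```text
top 43.171753817009446 [[0.003529893793161584, -0.9948617778858442, 0.10118094065398973, 0.43924065702548737], [-0.999686246833733, -0.0010015679507159663, 0.02502807929355635, 0.03036303406918815], [-0.024798139875673066, -0.10123754127524681, -0.9945531722815273, 1.3950451303825417]]
unit 0.88 [271.3, 210.9, 325.6, 272.9] [296.8 242.3] [59.7 51. ] 87.6 [0.557 0.103 0.054]
cover 0.83 [201.4, 280.9, 247.0, 318.3] [225.5 298.8] [41.9 34.5] 7.1 [0.431 0.26  0.054]
cover 0.83 [214.9, 152.3, 252.6, 203.6] [232.7 179.5] [44.3 35.1] 71.6 [0.699 0.249 0.054]
cover 0.75 [275.7, 213.2, 318.1, 262.5] [296.1 238.5] [44.7 36.1] 81.5 [0.565 0.105 0.054]
tray 0.89 [424.1, 249.5, 501.5, 322.5] [463.7 285.3] [72.  73.4] 87.0 [ 0.463 -0.273  0.012]
tray 0.28 [268.2, 214.2, 323.4, 273.8] [297.  242.5] [59. 50.] 90.0 [0.56  0.105 0.012]
dropper 0.52 [237.1, 231.7, 256.3, 245.7] [245. 240.] [16. 16.] 90.0 [0.562 0.219 0.05 ]
mount 0.63 [333.1, 215.8, 345.7, 228.9] [337.  221.5] [11. 10.] 90.0 [0.608 0.014 0.017]
dish 0.95 [279.0, 176.1, 304.1, 202.8] [291. 190.] [26. 26.] 90.0 [0.682 0.12  0.013]
dish 0
[... 1070 characters left out ...]
 [0.6   0.007 0.017]
dish 0.64 [259.3, 226.3, 319.9, 261.5] [290.1 241.8] [28.7 55.1] 69.4 [0.58  0.151 0.013]
dish 0.62 [324.0, 231.5, 353.1, 253.7] [337. 241.] [20. 26.] 90.0 [0.675 0.113 0.013]
{'time': 0.7, 'joint_pos': array([61.293, 30.733, -0.252, 88.114,  0.149, 61.151, -4.078]), 'joint_velocities': array([-0.034,  0.013, -0.005, -0.086,  0.025, -0.044,  0.038]), 'effort': array([ -0.   , -57.078,   0.99 , -25.188,  -0.056,   0.011,   0.   ]), 'tool_pos': array([ 0.274, -0.59 ,  0.303]), 'orientation': array([179.998,   0.002,  24.917]), 'contact_force': array([-0.704, -1.531,  0.107]), 'moment': array([ 0.021, -0.037,  0.012]), 'finger_force': 0.0, 'grip_width': 0.08817627592190892}
```

View pics/top0.png

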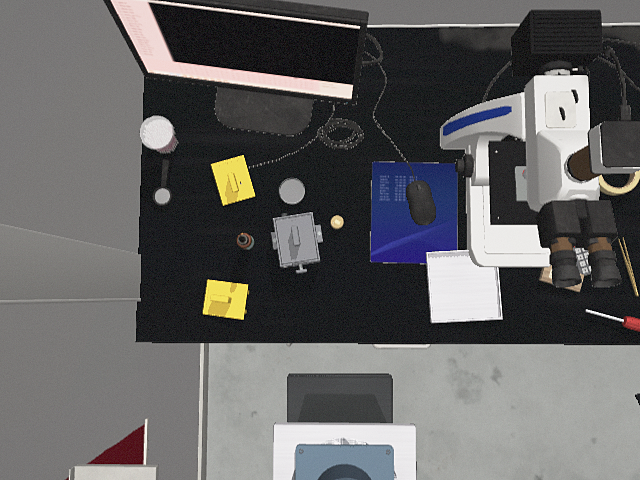

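View pics/side0.png

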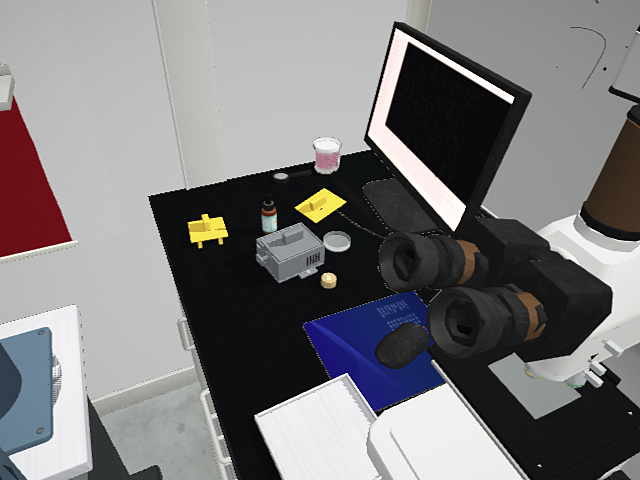

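```bash
python3 - <<'E'
from h import *
np.set_printoptions(precision=3,suppress=True)
t=arm.snapshot("top"); s=arm.snapshot("side"); print(arm.grip_point_offset)
def tri(a,b):
    o1,d1=ray(t,*a);o2,d2=ray(s,*b)
    k=np.linalg.lstsq(np.c_[d1,-d2],o2-o1,rcond=None)[0]
    return (o1+k[0]*d1+o2+k[1]*d2)/2, np.linalg.norm(o1+k[0]*d1-o2-k[1]*d2)
print("eyeL",tri((566,281),(408,262)),"eyeR",tri((599,280),(452,312)))
# monitor lower corner, tray corners, unit corner refinement
for c in((427,252),(498,250),(501,319),(430,322)): print("tray",onz(t,*c,.012))
big=cv2.resize(t["color"][160:340,190:360],None,fx=4.4,fy=3.3*4.4/3.3,interpolation=cv2.INTER_CUBIC)[:600]
cv2.imwrite("pics/crop.png",cv2.resize(t["color"][200:285,255:355],(800,680),interpolation=cv2.INTER_CUBIC)[:600])
E
```

```text
0.0453
eyeL (array([ 0.465, -0.351,  0.407]), np.float64(0.0035129885669076886)) eyeR (array([ 0.466, -0.403,  0.406]), np.float64(0.0006206634976711175))
tray [ 0.539 -0.191  0.012]
tray [ 0.544 -0.352  0.012]
tray [ 0.388 -0.354  0.012]
tray [ 0.381 -0.195  0.012]
```

View pics/crop.png

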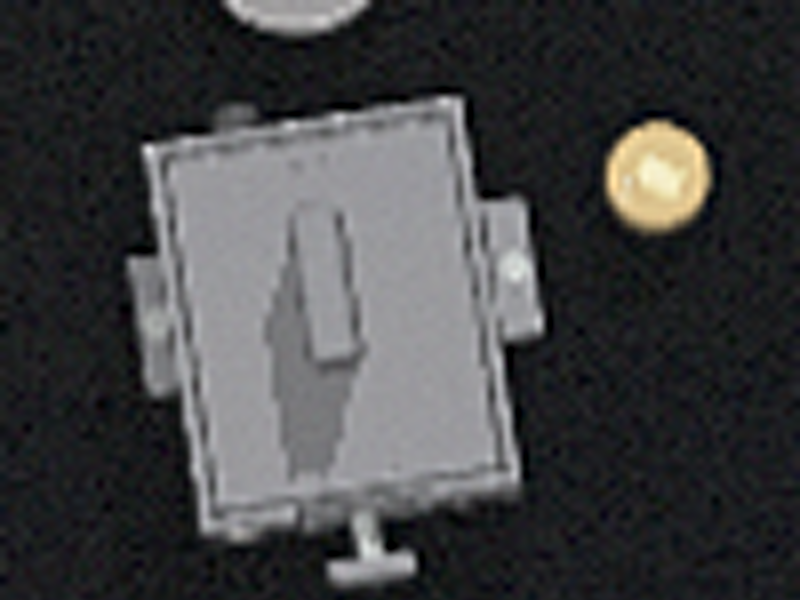

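```bash
python3 - <<'E'
from h import *
np.set_printoptions(precision=4,suppress=True)
t=arm.snapshot("top")
c=[(255+a/8,200+b/8) for a,b in((148,148),(460,98),(518,485),(205,530))]
X=np.array([onz(t,*k,.054)[:2] for k in c]); ctr=X.mean(0)
d=(X[0]+X[1]-X[2]-X[3])/2; l=(X[0]+X[3]-X[1]-X[2])/2
print(X,ctr,np.linalg.norm(d),np.linalg.norm(l),np.degrees(np.arctan2(d[1],d[0])),np.degrees(np.arctan2(-l[0],l[1])))
fin=onz(t,255+322/8,200+282/8,.078); print("fin",fin, "pad",onz(t,255+372/8,200+567/8,.046))
E
python3 -m handwheel '[{"tx":0.006,"ty":0.040},{"tx":0.006,"ty":0.040},{"tx":0.006,"ty":0.040},{"tx":0.006,"ty":0.040},{"tx":0.006,"ty":0.040}]' 0.06 20
```

```text
[[0.61   0.1556]
 [0.6241 0.0686]
 [0.5161 0.0521]
 [0.5035 0.1387]] [0.5634 0.1038] 0.10853722711751923 0.0878395774318566 8.843786914580763 8.75128360637561
fin [0.5701 0.1054 0.078 ] pad [0.4937 0.0928 0.046 ]invalid input
```

```bash
python3 -m handwheel '[{"tx":0.006,"ty":0.040,"tz":0,"rx":0,"ry":0,"rz":-3.2},{"tx":0.006,"ty":0.040,"tz":0,"rx":0,"ry":0,"rz":-3.2},{"tx":0.006,"ty":0.040,"tz":0,"rx":0,"ry":0,"rz":-3.2},{"tx":0.006,"ty":0.040,"tz":0,"rx":0,"ry":0,"rz":-3.2},{"tx":0.006,"ty":0.040,"tz":0,"rx":0,"ry":0,"rz":-3.2}]' 0.0 20
```

```text
time: 1.27
tool_pos: [0.3038, -0.3877, 0.3028]
orientation: [180.0, -0.0, 8.7]
contact_force: [2.2, -0.1, 0.9]
grip_width: 0.0566
finger_force: 0.0
```

```bash
python3 -m handwheel '[{"tx":0.011,"ty":0.040,"tz":0,"rx":0,"ry":0,"rz":0},{"tx":0.011,"ty":0.040,"tz":0,"rx":0,"ry":0,"rz":0},{"tx":0.011,"ty":0.040,"tz":0,"rx":0,"ry":0,"rz":0},{"tx":0.011,"ty":0.040,"tz":0,"rx":0,"ry":0,"rz":0},{"tx":0.011,"ty":0.040,"tz":0,"rx":0,"ry":0,"rz":0}]' && python3 -m handwheel '[{"tx":0.011,"ty":0.038,"tz":0,"rx":0,"ry":0,"rz":0},{"tx":0.011,"ty":0.038,"tz":0,"rx":0,"ry":0,"rz":0},{"tx":0.011,"ty":0.038,"tz":0,"rx":0,"ry":0,"rz":0},{"tx":0.011,"ty":0.038,"tz":0,"rx":0,"ry":0,"rz":0},{"tx":0.011,"ty":0.038,"tz":0,"rx":0,"ry":0,"rz":0}]' && python3 -m handwheel '[{"tx":0.013,"ty":0.038,"tz":0,"rx":0,"ry":0,"rz":0},{"tx":0.013,"ty":0.038,"tz":0,"rx":0,"ry":0,"rz":0},{"tx":0,"ty":0,"tz":0,"rx":0,"ry":0,"rz":0},{"tx":0,"ty":0,"tz":0,"rx":0,"ry":0,"rz":0}]'
python3 - <<'E'
from h import *
p=arm.snapshot("wrist"); cv2.imwrite("pics/w1.png",p["color"]); np.save("w1.npy",p["pose"]); print(p["vfov"],p["cx"],p["cy"],np.round(p["pose"],3))
for t in("unit","cover"):
  for r in arm.trace(p,t)[:2]: print(t,r["conf"],r["box"])
print(proj(p,[.5091,.0954,.038]))
E
```

```text
time: 1.68
tool_pos: [0.3589, -0.1877, 0.3031]
orientation: [180.0, -0.0, 8.9]
contact_force: [1.1, -0.6, 0.4]
grip_width: 0.0234
finger_force: 0.0
time: 2.1
tool_pos: [0.414, 0.0024, 0.3032]
orientation: [180.0, -0.1, 8.9]
contact_force: [0.6, -0.7, 0.7]
grip_width: 0.0006
finger_force: 0.0
time: 2.43
tool_pos: [0.4401, 0.0786, 0.3028]
orientation: [-180.0, -0.0, 9.2]
contact_force: [-0.3, -0.4, 0.5]
grip_width: 0.0009
finger_force: 0.0
69.74426062822315 320.84521862993023 234.93996846526656 [[ 0.159 -0.947 -0.28   0.513]
 [-0.987 -0.153 -0.044  0.09 ]
 [-0.001  0.283 -0.959  0.386]
 [ 0.     0.     0.     1.   ]]
unit 0.74 [255.0, 1.7, 371.5, 157.1]
cover 0.69 [265.4, 5.5, 357.8, 128.5]
(np.float64(315.09236886376334), np.float64(136.24738239631364))
```

View pics/w1.png

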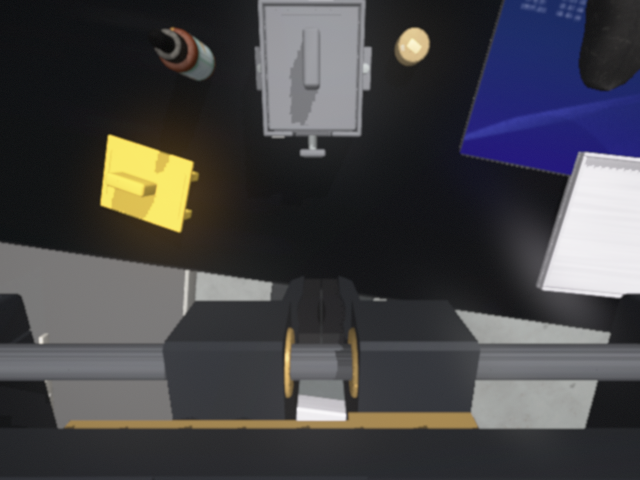

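```bash
python3 - <<'E'
from h import *
np.set_printoptions(precision=4,suppress=True)
p=arm.snapshot("wrist")
X=np.array([onz(p,*k,.054)[:2] for k in((258,1),(365,1),(361,135),(263,135.5))]);print(X)
print("padouter top",onz(p,313,156.5,.046),"pad ctr",onz(p,313,153,.046),"fin",onz(p,312,57,.078))
u=np.array([np.cos(np.radians(8.8)),np.sin(np.radians(8.8))]);f=(X[2]+X[3])/2
print("front mid",f,"ctr",f+.055*u,np.degrees(np.arctan2(-(X[3]-X[2])[0],(X[3]-X[2])[1])))
print("pad rel",(onz(p,313,156.5,.046)[:2]-f)@u,(onz(p,313,153,.046)[:2]-f)@np.array([-u[1],u[0]]))
E
```

```text
[[0.6086 0.1539]
 [0.6223 0.0656]
 [0.5161 0.0489]
 [0.5018 0.1384]]
padouter top [0.4896 0.09   0.046 ] pad ctr [0.4929 0.0905 0.046 ] fin [0.5692 0.1019 0.078 ]
front mid [0.509  0.0936] ctr [0.5633 0.1021] 9.072323972011468
pad rel -0.019699140970659185 -0.0006496123451812077
```

```bash
python3 -m handwheel '[{"tx":0.004,"ty":0.0015,"tz":-0.04,"rx":0,"ry":0,"rz":0},{"tx":0.004,"ty":0.0015,"tz":-0.04,"rx":0,"ry":0,"rz":0},{"tx":0.004,"ty":0.0015,"tz":-0.04,"rx":0,"ry":0,"rz":0},{"tx":0.004,"ty":0.0015,"tz":-0.04,"rx":0,"ry":0,"rz":0},{"tx":0.004,"ty":0.0015,"tz":-0.027,"rx":0,"ry":0,"rz":0}]' && python3 -m handwheel '[{"tx":0.004,"ty":0.001,"tz":-0.02,"rx":0,"ry":0,"rz":0},{"tx":0,"ty":0,"tz":0,"rx":0,"ry":0,"rz":0},{"tx":0,"ty":0,"tz":0,"rx":0,"ry":0,"rz":0},{"tx":0,"ty":0,"tz":0,"rx":0,"ry":0,"rz":0}]'
```

```text
time: 3.05
tool_pos: [0.4585, 0.082, 0.1129]
orientation: [180.0, 0.2, 8.8]
contact_force: [0.1, -0.0, 0.7]
grip_width: 0.0004
finger_force: 0.0
time: 3.38
tool_pos: [0.4642, 0.0843, 0.0968]
orientation: [180.0, -0.1, 8.8]
contact_force: [-0.1, -0.9, 0.3]
grip_width: 0.0003
finger_force: 0.0
```

```bash
python3 -m handwheel '[{"tx":0.003,"ty":0.0025,"tz":0,"rx":0,"ry":0,"rz":0},{"tx":0.003,"ty":0.0005,"tz":0,"rx":0,"ry":0,"rz":0},{"tx":0.002,"ty":0.0003,"tz":0,"rx":0,"ry":0,"rz":0},{"tx":0,"ty":0,"tz":0,"rx":0,"ry":0,"rz":0}]' && python3 -m handwheel '[{"tx":0.001,"ty":0.00015,"tz":0,"rx":0,"ry":0,"rz":0},{"tx":0.001,"ty":0.00015,"tz":0,"rx":0,"ry":0,"rz":0},{"tx":0,"ty":0,"tz":0,"rx":0,"ry":0,"rz":0}]'  && python3 -m handwheel '[{"tx":0.001,"ty":0.00015,"tz":0,"rx":0,"ry":0,"rz":0},{"tx":0.001,"ty":0.00015,"tz":0,"rx":0,"ry":0,"rz":0},{"tx":0,"ty":0,"tz":0,"rx":0,"ry":0,"rz":0}]'
```

```text
time: 3.72
tool_pos: [0.4729, 0.0885, 0.0966]
orientation: [-180.0, -0.1, 8.9]
contact_force: [-0.3, -0.6, 0.6]
grip_width: 0.0006
finger_force: 0.0
time: 3.97
tool_pos: [0.474, 0.0886, 0.0958]
orientation: [-180.0, -0.0, 8.9]
contact_force: [0.3, 0.5, -0.0]
grip_width: 0.0004
finger_force: 0.0
time: 4.22
tool_pos: [0.476, 0.0889, 0.0957]
orientation: [-180.0, -0.0, 8.9]
contact_force: [0.2, 0.8, -0.5]
grip_width: 0.0006
finger_force: 0.0
```

```bash
R='' ; python3 -m handwheel '[{"tx":0.001,"ty":0.00015,"tz":0,"rx":0,"ry":0,"rz":0},{"tx":0.001,"ty":0.00015,"tz":0,"rx":0,"ry":0,"rz":0},{"tx":0,"ty":0,"tz":0,"rx":0,"ry":0,"rz":0}]' | grep -E "tool|contact"; python3 -m handwheel '[{"tx":0.001,"ty":0.00015,"tz":0,"rx":0,"ry":0,"rz":0},{"tx":0.001,"ty":0.00015,"tz":0,"rx":0,"ry":0,"rz":0},{"tx":0,"ty":0,"tz":0,"rx":0,"ry":0,"rz":0}]' | grep -E "tool|contact"
```

```text
tool_pos: [0.478, 0.0892, 0.0957]
contact_force: [0.5, -0.1, 0.8]
tool_pos: [0.4801, 0.0895, 0.0958]
contact_force: [-0.3, 0.5, 0.6]
```

```bash
python3 -m handwheel '[{"tx":0.001,"ty":0.00015,"tz":0,"rx":0,"ry":0,"rz":0},{"tx":0.001,"ty":0.00015,"tz":0,"rx":0,"ry":0,"rz":0},{"tx":0,"ty":0,"tz":0,"rx":0,"ry":0,"rz":0}]' | grep -E "tool|contact"; python3 -m handwheel '[{"tx":0.001,"ty":0.00015,"tz":0,"rx":0,"ry":0,"rz":0},{"tx":0.001,"ty":0.00015,"tz":0,"rx":0,"ry":0,"rz":0},{"tx":0,"ty":0,"tz":0,"rx":0,"ry":0,"rz":0}]' | grep -E "tool|contact"
```

```text
tool_pos: [0.4808, 0.0897, 0.0955]
contact_force: [-4.0, -0.3, 3.9]
tool_pos: [0.4819, 0.0898, 0.0954]
contact_force: [-6.7, -0.4, 6.2]
```

```bash
python3 - <<'E'
from h import *
p=arm.snapshot("side"); s=arm.read_state(); print(s["tool_pos"],s["contact_force"],s["moment"],s["orientation"])
print(proj(p,[.4895,.0915,.046]),proj(p,[.4895,.0915,.030]))
q=arm.snapshot("wrist")
a=cv2.resize(p["color"][200:300,220:353],(800,600),interpolation=cv2.INTER_CUBIC)
b=cv2.resize(q["color"][200:420,220:420],(545,600))
cv2.imwrite("pics/s1.png",cv2.resize(np.hstack([a,b]),(800,357)))
E
```

```text
[0.48196119 0.08982384 0.09543878] [-6.70624853 -1.59049756  5.7679526 ] [0.06712717 1.44582982 0.04675745] [179.96206671   0.226229     8.93887139]
(np.float64(258.80538371876787), np.float64(257.9911314460709)) (np.float64(259.2275926433274), np.float64(264.0628190429184))
```

View pics/s1.png

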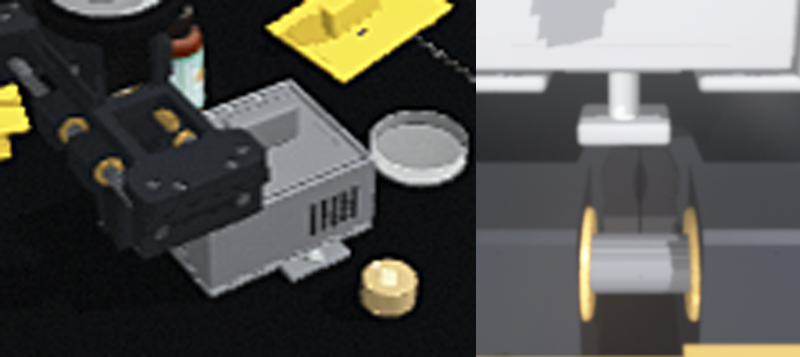

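```bash
python3 -m handwheel '[{"tx":0.001,"ty":0.00015,"tz":0.001,"rx":0,"ry":0,"rz":0},{"tx":0.001,"ty":0.00015,"tz":0.001,"rx":0,"ry":0,"rz":0},{"tx":0,"ty":0,"tz":0,"rx":0,"ry":0,"rz":0}]' | grep -E "tool|contact"
```

```text
tool_pos: [0.4824, 0.0897, 0.0964]
contact_force: [-7.4, 0.3, -3.3]
```

```bash
python3 -m handwheel '[{"tx":0.001,"ty":0.00015,"tz":0,"rx":0,"ry":0,"rz":0},{"tx":0.001,"ty":0.00015,"tz":0,"rx":0,"ry":0,"rz":0},{"tx":0,"ty":0,"tz":0,"rx":0,"ry":0,"rz":0}]' | grep -E "tool|contact"; python3 -m handwheel '[{"tx":0.001,"ty":0.00015,"tz":0,"rx":0,"ry":0,"rz":0},{"tx":0.0,"ty":0.0,"tz":0,"rx":0,"ry":0,"rz":0},{"tx":0,"ty":0,"tz":0,"rx":0,"ry":0,"rz":0}]' | grep -E "tool|contact"
```

```text
tool_pos: [0.4837, 0.09, 0.0962]
contact_force: [-10.1, 0.4, 0.4]
tool_pos: [0.4843, 0.0901, 0.0962]
contact_force: [-10.3, -0.9, 0.8]
```

```bash
python3 -m handwheel '[{"tx":0.001,"ty":0.00015,"tz":0.0003,"rx":0,"ry":0,"rz":0},{"tx":0.001,"ty":0.00015,"tz":0.0003,"rx":0,"ry":0,"rz":0},{"tx":0,"ty":0,"tz":0,"rx":0,"ry":0,"rz":0}]' | grep -E "tool|contact"; python3 -m handwheel '[{"tx":0.001,"ty":0.00015,"tz":0.0004,"rx":0,"ry":0,"rz":0},{"tx":0.001,"ty":0.00015,"tz":0,"rx":0,"ry":0,"rz":0},{"tx":0,"ty":0,"tz":0,"rx":0,"ry":0,"rz":0}]' | grep -E "tool|contact"
```

```text
tool_pos: [0.4857, 0.0903, 0.0964]
contact_force: [-11.5, 0.0, -2.6]
tool_pos: [0.4868, 0.0905, 0.0965]
contact_force: [-12.3, -0.5, -2.3]
```

```bash
python3 -m handwheel '[{"tx":0.001,"ty":0.00015,"tz":0,"rx":0,"ry":0,"rz":0},{"tx":0.001,"ty":0.00015,"tz":0,"rx":0,"ry":0,"rz":0},{"tx":0,"ty":0,"tz":0,"rx":0,"ry":0,"rz":0}]' | grep -E "tool|contact"; python3 -m handwheel '[{"tx":0.001,"ty":0.00015,"tz":0,"rx":0,"ry":0,"rz":0},{"tx":0,"ty":0,"tz":0,"rx":0,"ry":0,"rz":0},{"tx":0,"ty":0,"tz":0,"rx":0,"ry":0,"rz":0}]' | grep -E "tool|contact"
```

```text
tool_pos: [0.488, 0.0907, 0.0964]
contact_force: [-15.8, -0.9, 0.8]
tool_pos: [0.4885, 0.0908, 0.0964]
contact_force: [-16.4, -0.2, 1.9]
```

Force is about 16.5 N, past the release range. I'll hold, then check the cover.

```bash
for i in 1 2 3; do python3 -m handwheel '[{"tx":0,"ty":0,"tz":0,"rx":0,"ry":0,"rz":0},{"tx":0,"ty":0,"tz":0,"rx":0,"ry":0,"rz":0},{"tx":0,"ty":0,"tz":0,"rx":0,"ry":0,"rz":0},{"tx":0,"ty":0,"tz":0,"rx":0,"ry":0,"rz":0},{"tx":0,"ty":0,"tz":0,"rx":0,"ry":0,"rz":0}]' | grep -E "time|tool|contact"; done
python3 - <<'E'
from h import *
p=arm.snapshot("side");q=arm.snapshot("wrist")
a=cv2.resize(p["color"][200:300,220:353],(800,600),interpolation=cv2.INTER_CUBIC)
b=cv2.resize(q["color"][0:300,160:460],(600,600))
cv2.imwrite("pics/s2.png",cv2.resize(np.hstack([a,b]),(800,343)))
E
```

```text
time: 7.48
tool_pos: [0.4885, 0.0908, 0.0964]
contact_force: [-15.6, -0.9, 1.4]
time: 7.9
tool_pos: [0.4885, 0.0908, 0.0964]
contact_force: [-15.6, -0.7, 1.8]
time: 8.32
tool_pos: [0.4885, 0.0908, 0.0964]
contact_force: [-16.0, -0.6, 1.1]
```

View pics/s2.png

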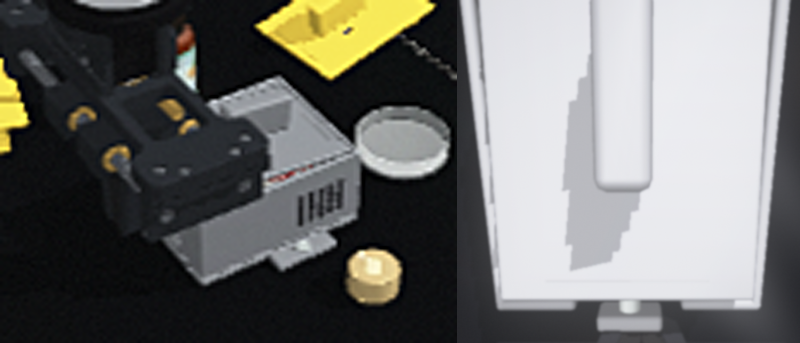

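```bash
python3 -m handwheel '[{"tx":0,"ty":0,"tz":0,"rx":0,"ry":0,"rz":0},{"tx":0,"ty":0,"tz":0,"rx":0,"ry":0,"rz":0},{"tx":0,"ty":0,"tz":0,"rx":0,"ry":0,"rz":0},{"tx":0,"ty":0,"tz":0,"rx":0,"ry":0,"rz":0}]' | grep -E "time|contact"; python3 -m handwheel '[{"tx":-0.01,"ty":-0.0015,"tz":0,"rx":0,"ry":0,"rz":0},{"tx":-0.015,"ty":-0.002,"tz":0,"rx":0,"ry":0,"rz":0},{"tx":-0.015,"ty":-0.002,"tz":0.01,"rx":0,"ry":0,"rz":0},{"tx":-0.005,"ty":-0.001,"tz":0.04,"rx":0,"ry":0,"rz":0},{"tx":0,"ty":0,"tz":0.04,"rx":0,"ry":0,"rz":0}]'; python3 -m handwheel '[{"tx":0,"ty":0,"tz":0.03,"rx":0,"ry":0,"rz":0},{"tx":0,"ty":0,"tz":0,"rx":0,"ry":0,"rz":0},{"tx":0,"ty":0,"tz":0,"rx":0,"ry":0,"rz":0},{"tx":0,"ty":0,"tz":0,"rx":0,"ry":0,"rz":0}]' 0.05
python3 - <<'E'
from h import *
p=arm.snapshot("side");q=arm.snapshot("wrist")
for r in arm.trace(q,"fin_top")[:2]: print(r["conf"],r["box"])
a=cv2.resize(p["color"][200:300,220:353],(800,600),interpolation=cv2.INTER_CUBIC)
b=cv2.resize(q["color"][0:300,160:460],(600,600))
cv2.imwrite("pics/s3.png",cv2.resize(np.hstack([a,b]),(800,343)))
cv2.imwrite("pics/w3.png",q["color"])
E
```

```text
time: 8.75
contact_force: [-16.5, -0.7, 1.3]
time: 9.17
tool_pos: [0.4485, 0.085, 0.1884]
orientation: [180.0, 0.3, 9.0]
contact_force: [0.6, 0.1, 0.1]
grip_width: 0.0004
finger_force: 0.0
time: 9.5
tool_pos: [0.4508, 0.0852, 0.2184]
orientation: [180.0, -0.0, 8.9]
contact_force: [-1.0, -0.0, -0.1]
grip_width: 0.0248
finger_force: 0.0
0.7 [48.9, 150.2, 168.9, 271.1]
0.6 [249.9, 0.5, 378.3, 142.6]
```

View pics/s3.png

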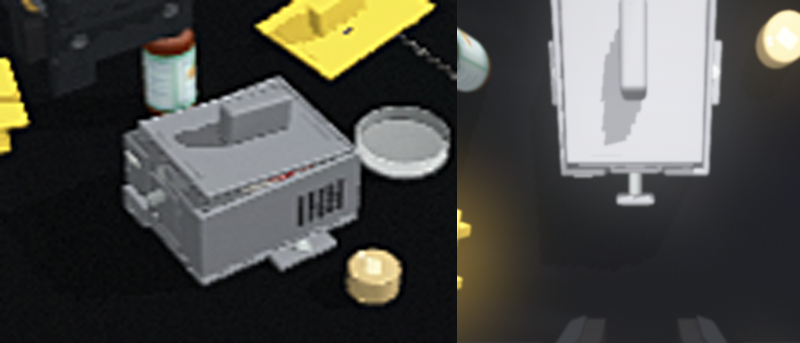

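```bash
python3 - <<'E'
from h import *
np.set_printoptions(precision=4,suppress=True)
q=arm.snapshot("wrist"); im=cv2.cvtColor(q["color"],cv2.COLOR_BGR2GRAY)
for v in (20,50,75): print(v,im[v,250:385:1][45:85])
for z in(.081,.083):
  for v in(25,70,84): print(onz(q,314,v,z))
for v in (60,120): print([onz(q,u,v,.054) for u in (241,378)])
print(arm.read_state()["tool_pos"])
E
```

```text
20 [226 226 225 226 226 221 199 177 178 192 205 217 222 223 224 225 225 225
 226 226 227 228 228 228 228 228 225 221 212 199 190 200 219 226 228 227
 228 228 228 228]
50 [178 178 177 178 178 177 173 169 175 191 207 219 223 226 227 227 228 228
 228 228 228 228 228 228 228 227 225 221 213 201 192 202 221 227 229 229
 228 228 229 229]
75 [178 179 179 179 180 180 175 162 156 164 177 185 189 190 190 190 189 189
 190 190 190 189 190 189 189 188 187 184 178 168 168 193 220 228 230 229
 229 229 229 229]
[0.5795 0.1091 0.081 ]
[0.5567 0.1057 0.081 ]
[0.5493 0.1046 0.081 ]
[0.579 0.109 0.083]
[0.5564 0.1056 0.083 ]
[0.549  0.1045 0.083 ]
[array([0.5593, 0.1544, 0.054 ]), array([0.5731, 0.0668, 0.054 ])]
[array([0.5225, 0.1511, 0.054 ]), array([0.5369, 0.0594, 0.054 ])]
[0.4502 0.0853 0.2175]
```

View pics/w3.png

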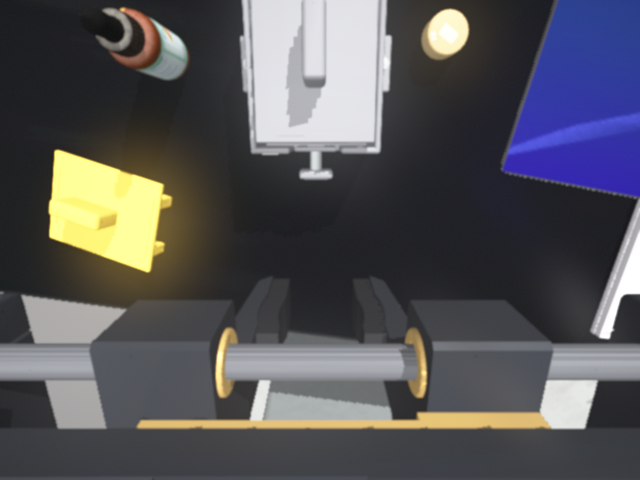

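```bash
python3 -m handwheel '[{"tx":0.03,"ty":0.0057,"tz":0,"rx":0,"ry":0,"rz":0},{"tx":0.03,"ty":0.0057,"tz":0,"rx":0,"ry":0,"rz":0},{"tx":0.03,"ty":0.0057,"tz":0,"rx":0,"ry":0,"rz":0},{"tx":0.03,"ty":0.0057,"tz":-0.02,"rx":0,"ry":0,"rz":0},{"tx":0.001,"ty":0,"tz":-0.03,"rx":0,"ry":0,"rz":0}]' 0.05 15 ; python3 -m handwheel '[{"tx":0,"ty":0,"tz":-0.01,"rx":0,"ry":0,"rz":0},{"tx":0,"ty":0,"tz":0,"rx":0,"ry":0,"rz":0},{"tx":0,"ty":0,"tz":0,"rx":0,"ry":0,"rz":0}]'
python3 - <<'E'
from h import *
q=arm.snapshot("wrist"); cv2.imwrite("pics/w4.png",q["color"])
E
```

```text
time: 10.12
tool_pos: [0.5785, 0.1098, 0.1698]
orientation: [-179.9, -0.6, 8.9]
contact_force: [0.9, -0.5, 0.1]
grip_width: 0.0499
finger_force: 0.0
time: 10.37
tool_pos: [0.5704, 0.1081, 0.1581]
orientation: [180.0, 0.2, 8.9]
contact_force: [0.3, 1.1, 0.2]
grip_width: 0.0499
finger_force: 0.0
```

View pics/w4.png

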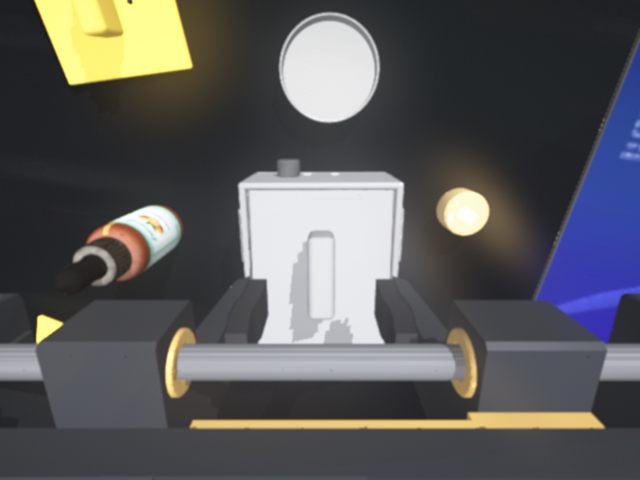

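```bash
python3 -m handwheel '[{"tx":0,"ty":0,"tz":-0.016,"rx":0,"ry":0,"rz":0},{"tx":0,"ty":0,"tz":-0.01,"rx":0,"ry":0,"rz":0},{"tx":0,"ty":0,"tz":-0.006,"rx":0,"ry":0,"rz":0},{"tx":0,"ty":0,"tz":0,"rx":0,"ry":0,"rz":0},{"tx":0,"ty":0,"tz":0,"rx":0,"ry":0,"rz":0}]' 0.05 15 ; python3 -m handwheel '[{"tx":0,"ty":0,"tz":0,"rx":0,"ry":0,"rz":0},{"tx":0,"ty":0,"tz":0,"rx":0,"ry":0,"rz":0},{"tx":0,"ty":0,"tz":0,"rx":0,"ry":0,"rz":0},{"tx":0,"ty":0,"tz":0,"rx":0,"ry":0,"rz":0},{"tx":0,"ty":0,"tz":0,"rx":0,"ry":0,"rz":0}]' 0.005 15; python3 -m handwheel '[{"tx":0,"ty":0,"tz":0,"rx":0,"ry":0,"rz":0},{"tx":0,"ty":0,"tz":0,"rx":0,"ry":0,"rz":0},{"tx":0,"ty":0,"tz":0,"rx":0,"ry":0,"rz":0}]'
```

```text
time: 10.83
tool_pos: [0.5717, 0.1082, 0.1271]
orientation: [180.0, 0.0, 8.9]
contact_force: [0.7, -0.3, -0.1]
grip_width: 0.0501
finger_force: 0.0
time: 11.25
tool_pos: [0.5719, 0.1082, 0.1269]
orientation: [-180.0, -0.0, 8.9]
contact_force: [-0.7, 0.4, 0.3]
grip_width: 0.0186
finger_force: 0.0
time: 11.5
tool_pos: [0.5719, 0.1082, 0.1268]
orientation: [180.0, -0.0, 8.9]
contact_force: [-0.4, -0.6, 1.0]
grip_width: 0.014
finger_force: 15.0
```

Gripped (14 mm). Lift gently.

```bash
python3 -m handwheel '[{"tx":0,"ty":0,"tz":0.003,"rx":0,"ry":0,"rz":0},{"tx":0,"ty":0,"tz":0.003,"rx":0,"ry":0,"rz":0},{"tx":0,"ty":0,"tz":0.004,"rx":0,"ry":0,"rz":0},{"tx":0,"ty":0,"tz":0.004,"rx":0,"ry":0,"rz":0}]' - 20; python3 -m handwheel '[{"tx":0,"ty":0,"tz":0.008,"rx":0,"ry":0,"rz":0},{"tx":0,"ty":0,"tz":0.01,"rx":0,"ry":0,"rz":0},{"tx":0,"ty":0,"tz":0.015,"rx":0,"ry":0,"rz":0},{"tx":0,"ty":0,"tz":0.02,"rx":0,"ry":0,"rz":0},{"tx":0,"ty":0,"tz":0.02,"rx":0,"ry":0,"rz":0}]'; python3 -m handwheel '[{"tx":0,"ty":0,"tz":0.02,"rx":0,"ry":0,"rz":0},{"tx":0,"ty":0,"tz":0.02,"rx":0,"ry":0,"rz":0},{"tx":0,"ty":0,"tz":0,"rx":0,"ry":0,"rz":0}]'
python3 - <<'E'
from h import *
p=arm.snapshot("side"); q=arm.snapshot("wrist")
cv2.imwrite("pics/s5.png",cv2.resize(np.hstack([p["color"][100:480,100:500],q["color"][100:480,120:520]]),(800,380)))
E
```

```text
time: 11.83
tool_pos: [0.5717, 0.1082, 0.1411]
orientation: [180.0, 0.0, 8.9]
contact_force: [0.2, -0.3, -0.1]
grip_width: 0.0136
finger_force: 20.0
time: 12.25
tool_pos: [0.5716, 0.1082, 0.2152]
orientation: [-180.0, 0.0, 8.9]
contact_force: [-0.3, 1.2, -0.7]
grip_width: 0.014
finger_force: 20.0
time: 12.5
tool_pos: [0.5738, 0.1089, 0.2586]
orientation: [-180.0, -0.4, 8.9]
contact_force: [-0.1, 0.5, -1.6]
grip_width: 0.0135
finger_force: 20.0
```

View pics/s5.png

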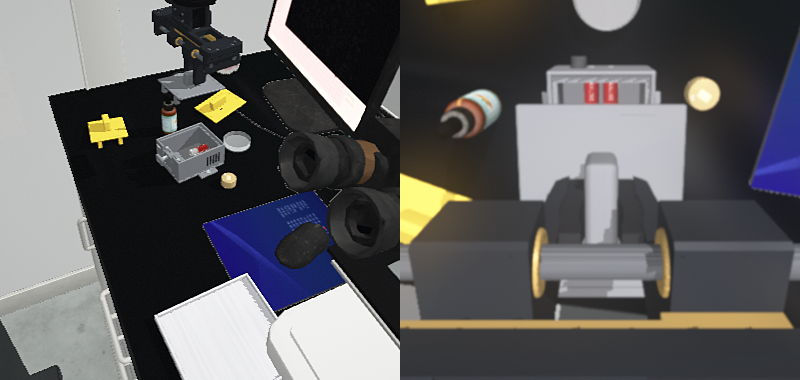

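```bash
python3 -m handwheel '[{"tx":-0.018,"ty":-0.02,"tz":0,"rx":0,"ry":0,"rz":0},{"tx":-0.018,"ty":-0.035,"tz":0,"rx":0,"ry":0,"rz":0},{"tx":-0.018,"ty":-0.036,"tz":0,"rx":0,"ry":0,"rz":0},{"tx":-0.018,"ty":-0.036,"tz":0,"rx":0,"ry":0,"rz":0},{"tx":-0.018,"ty":-0.036,"tz":0,"rx":0,"ry":0,"rz":0}]' - 25; python3 -m handwheel '[{"tx":-0.01,"ty":-0.036,"tz":0,"rx":0,"ry":0,"rz":0},{"tx":-0.005,"ty":-0.036,"tz":0,"rx":0,"ry":0,"rz":0},{"tx":-0.005,"ty":-0.036,"tz":0,"rx":0,"ry":0,"rz":0},{"tx":-0.003,"ty":-0.036,"tz":0,"rx":0,"ry":0,"rz":0},{"tx":-0.003,"ty":-0.03,"tz":-0.01,"rx":0,"ry":0,"rz":0}]';python3 -m handwheel '[{"tx":0,"ty":-0.02,"tz":-0.02,"rx":0,"ry":0,"rz":0},{"tx":0,"ty":-0.01,"tz":-0.02,"rx":0,"ry":0,"rz":0},{"tx":0,"ty":0,"tz":-0.01,"rx":0,"ry":0,"rz":0},{"tx":0,"ty":0,"tz":0,"rx":0,"ry":0,"rz":0},{"tx":0,"ty":0,"tz":0,"rx":0,"ry":0,"rz":0}]'
python3 - <<'E'
from h import *
np.set_printoptions(precision=3,suppress=True)
p=arm.snapshot("side"); q=arm.snapshot("top")
cv2.imwrite("pics/s6.png",cv2.resize(np.hstack([p["color"][180:480,200:500],q["color"][180:360,380:560].repeat(5,0).repeat(5,1)[::3,::3]]),(800,400)))
E
```

```text
time: 13.02
tool_pos: [0.4798, -0.0562, 0.2526]
orientation: [-180.0, 0.1, 8.9]
contact_force: [1.1, -0.1, -1.3]
grip_width: 0.0135
finger_force: 25.0
time: 13.43
tool_pos: [0.4552, -0.2318, 0.244]
orientation: [179.9, -0.0, 8.8]
contact_force: [1.4, 0.0, -0.9]
grip_width: 0.0137
finger_force: 25.0
time: 13.85
tool_pos: [0.4556, -0.2572, 0.1931]
orientation: [-179.9, 0.1, 9.0]
contact_force: [0.4, 0.2, -1.7]
grip_width: 0.0138
finger_force: 25.0
```

View pics/s6.png

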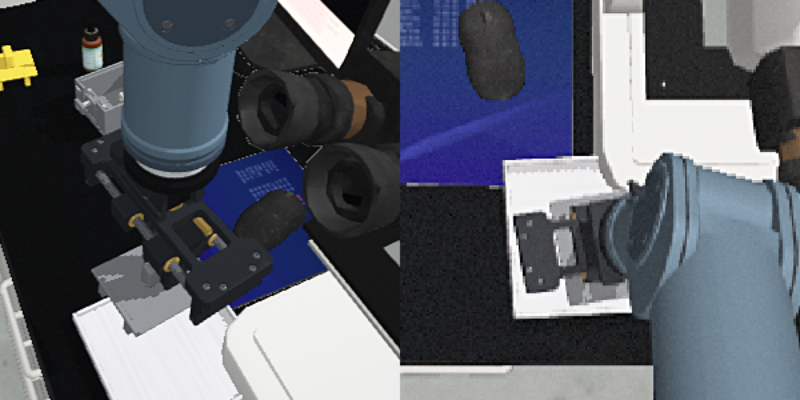

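```bash
python3 -m handwheel '[{"tx":-0.002,"ty":0,"tz":0,"rx":0,"ry":0,"rz":-6},{"tx":-0.001,"ty":0,"tz":-0.01,"rx":0,"ry":0,"rz":-5},{"tx":0,"ty":0,"tz":-0.03,"rx":0,"ry":0,"rz":0},{"tx":0,"ty":0,"tz":-0.03,"rx":0,"ry":0,"rz":0},{"tx":0,"ty":0,"tz":-0.02,"rx":0,"ry":0,"rz":0}]'; python3 -m handwheel '[{"tx":0,"ty":0,"tz":-0.005,"rx":0,"ry":0,"rz":0},{"tx":0,"ty":0,"tz":0,"rx":0,"ry":0,"rz":0},{"tx":0,"ty":0,"tz":0,"rx":0,"ry":0,"rz":0},{"tx":0,"ty":0,"tz":0,"rx":0,"ry":0,"rz":0}]';  python3 -m handwheel '[{"tx":0,"ty":0,"tz":-0.002,"rx":0,"ry":0,"rz":0},{"tx":0,"ty":0,"tz":-0.002,"rx":0,"ry":0,"rz":0},{"tx":0,"ty":0,"tz":0,"rx":0,"ry":0,"rz":0},{"tx":0,"ty":0,"tz":0,"rx":0,"ry":0,"rz":0}]'
```

```text
time: 14.37
tool_pos: [0.4532, -0.2578, 0.1031]
orientation: [-180.0, -0.0, -2.0]
contact_force: [0.3, 0.1, -1.0]
grip_width: 0.0136
finger_force: 25.0
time: 14.7
tool_pos: [0.454, -0.2591, 0.1004]
orientation: [179.9, -0.2, -2.1]
contact_force: [-0.4, 0.5, -1.4]
grip_width: 0.0136
finger_force: 25.0
time: 15.03
tool_pos: [0.4528, -0.2589, 0.0949]
orientation: [180.0, -0.0, -2.1]
contact_force: [-0.1, 0.2, -0.8]
grip_width: 0.0139
finger_force: 25.0
```

```bash
python3 -m handwheel '[{"tx":0,"ty":0,"tz":-0.002,"rx":0,"ry":0,"rz":0},{"tx":0,"ty":0,"tz":-0.002,"rx":0,"ry":0,"rz":0},{"tx":0,"ty":0,"tz":0,"rx":0,"ry":0,"rz":0},{"tx":0,"ty":0,"tz":0,"rx":0,"ry":0,"rz":0}]' | grep -E "tool|contact";  python3 -m handwheel '[{"tx":0,"ty":0,"tz":-0.002,"rx":0,"ry":0,"rz":0},{"tx":0,"ty":0,"tz":-0.001,"rx":0,"ry":0,"rz":0},{"tx":0,"ty":0,"tz":0,"rx":0,"ry":0,"rz":0},{"tx":0,"ty":0,"tz":0,"rx":0,"ry":0,"rz":0}]'| grep -E "tool|contact"
```

```text
tool_pos: [0.4526, -0.2588, 0.0905]
contact_force: [0.9, -0.4, -0.7]
tool_pos: [0.4529, -0.2588, 0.0878]
contact_force: [-0.2, 0.1, 0.8]
```

```bash
python3 -m handwheel '[{"tx":0,"ty":0,"tz":-0.001,"rx":0,"ry":0,"rz":0},{"tx":0,"ty":0,"tz":-0.001,"rx":0,"ry":0,"rz":0},{"tx":0,"ty":0,"tz":0,"rx":0,"ry":0,"rz":0},{"tx":0,"ty":0,"tz":0,"rx":0,"ry":0,"rz":0}]' | grep -E "tool|contact"; python3 -m handwheel '[{"tx":0,"ty":0,"tz":-0.001,"rx":0,"ry":0,"rz":0},{"tx":0,"ty":0,"tz":-0.001,"rx":0,"ry":0,"rz":0},{"tx":0,"ty":0,"tz":0,"rx":0,"ry":0,"rz":0},{"tx":0,"ty":0,"tz":0,"rx":0,"ry":0,"rz":0}]' | grep -E "tool|contact"
```

```text
tool_pos: [0.4536, -0.2589, 0.0862]
contact_force: [1.5, -0.1, 4.9]
tool_pos: [0.4544, -0.2589, 0.0844]
contact_force: [3.0, 1.5, 5.5]
```

```bash
python3 -m handwheel '[{"tx":0,"ty":0,"tz":0,"rx":0,"ry":0,"rz":0},{"tx":0,"ty":0,"tz":0,"rx":0,"ry":0,"rz":0},{"tx":0,"ty":0,"tz":0,"rx":0,"ry":0,"rz":0},{"tx":0,"ty":0,"tz":0,"rx":0,"ry":0,"rz":0},{"tx":0,"ty":0,"tz":0,"rx":0,"ry":0,"rz":0}]' 0.05; python3 -m handwheel '[{"tx":0,"ty":0,"tz":0.01,"rx":0,"ry":0,"rz":0},{"tx":0,"ty":0,"tz":0.02,"rx":0,"ry":0,"rz":0},{"tx":0,"ty":0,"tz":0.03,"rx":0,"ry":0,"rz":0},{"tx":0,"ty":0,"tz":0.03,"rx":0,"ry":0,"rz":0},{"tx":0,"ty":0,"tz":0.02,"rx":0,"ry":0,"rz":0}]'; python3 -m handwheel '[{"tx":-0.02,"ty":0.04,"tz":0,"rx":0,"ry":0,"rz":0},{"tx":-0.02,"ty":0.04,"tz":0,"rx":0,"ry":0,"rz":0},{"tx":0,"ty":0.04,"tz":0,"rx":0,"ry":0,"rz":0},{"tx":0,"ty":0.04,"tz":0,"rx":0,"ry":0,"rz":0},{"tx":0,"ty":0,"tz":0,"rx":0,"ry":0,"rz":0}]'
python3 - <<'E'
from h import *
np.set_printoptions(precision=3,suppress=True)
p=arm.snapshot("side"); q=arm.snapshot("top")
for n,s in(("side",p),("top",q)):
  for t,z in(("cover",.02),("dropper",.05),("mount",.017),("dish",.013)):
    for r in arm.trace(s,t)[:3]:
      m=r["pixels"].astype(np.uint8); c=cv2.minAreaRect(cv2.findNonZero(m))[0]
      print(n,t,round(r["conf"],2),np.round(c),onz(s,*c,z))
cv2.imwrite("pics/s7.png",cv2.resize(np.hstack([p["color"][180:480,200:500],q["color"][200:350,380:530].repeat(2,0).repeat(2,1)]),(800,400)))
E
```

```text
time: 16.78
tool_pos: [0.4524, -0.2588, 0.0835]
orientation: [-180.0, 0.0, -2.1]
contact_force: [1.0, 0.3, -1.0]
grip_width: 0.045
finger_force: 0.0
time: 17.2
tool_pos: [0.4533, -0.2591, 0.1968]
orientation: [179.9, -0.1, -2.1]
contact_force: [0.3, -0.5, -0.8]
grip_width: 0.0502
finger_force: 0.0
time: 17.62
tool_pos: [0.4153, -0.0971, 0.1945]
orientation: [-179.9, -0.0, -1.5]
contact_force: [-0.2, 0.1, 0.2]
grip_width: 0.05
finger_force: 0.0
side cover 0.96 [314. 433.] [ 0.444 -0.262  0.02 ]
side cover 0.7 [320. 205.] [0.697 0.243 0.02 ]
side mount 0.46 [328. 280.] [0.602 0.009 0.017]
side dish 0.45 [296. 252.] [0.579 0.115 0.013]
top cover 0.82 [233. 180.] [0.704 0.253 0.02 ]
top cover 0.81 [226. 299.] [0.432 0.265 0.02 ]
top cover 0.57 [459. 292.] [ 0.448 -0.26   0.02 ]
top dropper 0.81 [246. 240.] [0.561 0.218 0.05 ]
top dish 0.83 [292. 190.] [0.68  0.118 0.013]
top dish 0.5 [246. 240.] [0.564 0.223 0.013]
```

View pics/s7.png

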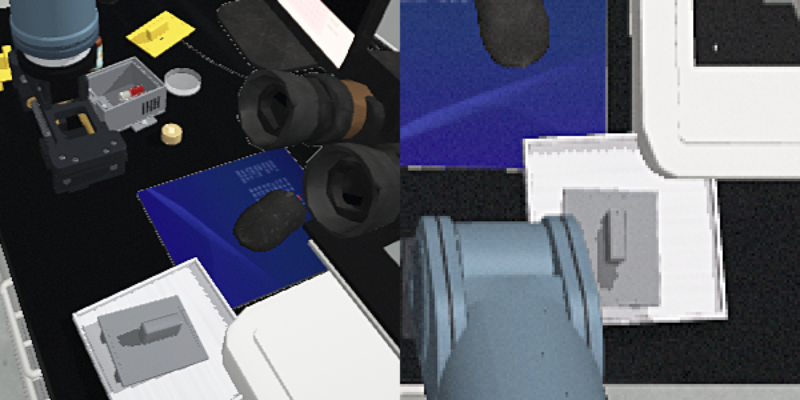

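The cover lies upright in the tray at about (-17, +12) mm from its centre, and the other objects haven't moved.

```bash
python3 -c "
from station import arm
print(arm.close_job())"
```

```text
the job is handed in; nothing more can be done
None
```

The job is handed in: the tab was pressed at about 16 N until the cover sprang up, and the cover now lies right way up in the tray, about 17 mm in x and 12 mm in y from its centre; the bottle, mount and dish still measure where they stood; the hand-in call gave no verdict.

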